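# Set up a glaze bottle with its stirring rod on the bench mixer

## Robot

A 6-joint arm with a two-finger parallel gripper is mounted at the origin on the work surface. World frame = base frame: x ahead of the robot, y to its left, z up, the work surface at z = 0. Lengths are in mm, angles in rad, forces in N, time in s.
With the tool pointing down it reaches from about 400 to 825 mm from the base axis. Payload 7 kg.
Tool frame: the origin (TCP) lies between the finger pads; the fingertips stand 14 mm ahead of it and the grasp point (between the pads) lies 5 mm behind it; z points along the fingers, y is the line along which they close (so a half turn about z gives the same grasp; the last joint's range is limited). The gripper opens to 85 mm and grips with 20 to 120 N. Pads are 22 mm wide; open, the fingers measure 114 mm over their backs; the gripper's body (76 mm by 85 mm) begins 54 mm behind the grasp point. The pads swing forward as they close: fully open they stand 13 mm farther back than shut.
Start: joints at [-0.825, 0.359, 0.012, 0, -1.224, -0.288], TCP at [298.305, -605.483, 245.302] pointing down, gripper open.
Joint ranges: [-3.07, 3.07], [-1.43, 2.12], [-1.02, 1.25], [-3.03, 1.67], [-3.05, -0], [-3.03, 3.03]. Speed limits (rad/s): [2.39, 2.39, 3.01, 3.14, 3.14, 3.14].

## Interface

Orientations are given as [roll, pitch, yaw] about the fixed x, y, z axes, in that order (R = Rz(yaw) Ry(pitch) Rx(roll)).
In Python, from plant import * gives the robot as it stands.
- The arm moves only by the tool arm_command, never from a script. Its argument "commands" is a list of rows, each an object with "slide": the shift along the tool's x, y, z each as a share of 0.3 m, from -1 to 1, a list of three; "delta_rot": the turn, a rotation vector about the tool's x, y, z each as a share of 120 degrees, from -1 to 1, a list of three. A call has 1 to 10 rows; each row shifts and turns the commanded pose from where the row before left it, along the tool's axes as they then stand; what a row does not reach is not made up. A row lasts 1/12 s, in which the tool goes at most 41.7 mm and 7.16 degrees, less where a joint would pass 70% of its speed; a pose out of reach is approached as far as the arm can. A call with a number of a shift or a turn outside -1 to 1 is refused whole. A call with a gripper value outside its range is refused whole. "jaw" is the finger opening in mm, from 0 to 85.4, set as the call begins (left out, the last holds). The fingers move at their own pace and stop on an object; "newtons" is the grip in N (left out, the last holds). Time passes only in rows, so rows that do not move let the fingers close. It gives the time, the measured TCP pose, the force, the opening and the grip force at its end, in the units of the state.
- observe(): the state, without advancing time (a new reading comes with each control period).
- get_image(name): name is "side" or "top"; returns a dict with "color" (384x512x3 uint8, red, green, blue), "K" (3x3 intrinsics, pixels), "k1" (the pictures are not rectified: a ray, as slopes to the right and down, at radius r is drawn at 1 + k1 r^2 times it, then the intrinsics apply), "rvec" (rotation vector, rad) and "tvec" (3), from world to camera coordinates, as OpenCV has them. Camera axes: x right, y down, z forward; pixel columns grow to the right and rows downward; lengths in mm; the calibration is good to about 2 mm. A picture is of the moment at which its call begins. There is no depth.
- job_done(): hands the job in; it is judged then, once.
The state is a dict: "time": time; "joint_pos": joint angles; "joint_velocities": joint speeds; "joint_torque": joint torques, N m; "tcp_pos": TCP position; "tool_rot": TCP orientation; "wrist_force": force on the tool from outside, world axes, zero at the start; "wrist_torque": the same for the moment, N m; "finger_gap": opening from 0.0 (shut) to 1.0 (fully open); "finger_force": force on a finger pad.
Only numpy, scipy, OpenCV 4.12 (cv2) and the standard library are available. Lean on these libraries where they do the work, as an engineer would, in place of code of your own. Each camera call takes 0.05 s, during which the arm holds its last target. There are 200 camera calls.

## Task

Get the glaze mixer going: seat the slim-necked open bottle upright and fully home in the mixer's round socket and let go of it, then take the stirring rod out of its leaning wooden stand, push it down the bottle's neck to the bottom and let go. Then press the mixer's spring pedal down to its stop for a moment and let it come back up. Set the bottle and the rod down rather than dropping them, and leave the other things on the bench where they are.

Things in the scene. Friction and masses are not known exactly. Their poses are not given: they have to be found in the camera images.
- bottle: Open off-white ceramic bottle, 140 g, 100 mm high: body 42 mm across up to 52 mm high, conical shoulder to 62 mm, then a slim neck 25 mm across. A straight bore 15 mm across runs from the mouth to its floor, 6 mm above the underside. Origin: centre of the underside; z up along its axis. Coloured like the squat jar and corked flask near it; the three change places.
- rod: Off-white ceramic rod, 50 g: 10 mm across, 180 mm long, the lower 5 mm tapered to 6 mm. Origin: centre of its lower tip; z along the rod to its upper end. It starts in the stand's hole (12 mm across, 45 mm deep), leaning about 35 degrees from vertical with 135 mm sticking out, upper end about 175 mm above the table.
- stand: Fixed wooden rod stand: base board 100 x 80 x 12 mm with a tilted block, 80 mm high in all. Origin: centre of the base's underside; the hole and rod lean towards its -x.
- mixer: Fixed bench mixer. Origin: at table height. Its grey housing is 160 mm (x) by 150 mm (y) by 60 mm high, centred at +65 mm y, with the bottle socket in the middle of its top; beside it, at -y, lies a 10 mm thick base plate 160 x 120 mm with the pedal on it.
- socket (a point): Centre of the floor of the mixer's round socket, 30 mm above the table. The socket is 50 mm across and 30 mm deep; its mouth is flush with the housing top, 60 mm above the table. Axes as the mixer's.
- pedal (a joint): Angle of the mixer's pedal: 0 at rest (its free edge raised 17 degrees), 0.30 rad pressed down to its stop. It springs back by itself; about 8 N at the pad hold it at the stop.
- pedal_pad (a point): Press point on the top of the pedal, an aluminium plate 90 mm long, 70 mm wide and 8 mm thick, hinged at the mixer's +x side, free edge at -x. The point lies 75 mm from the hinge axis and 15 mm from the free edge; about 48 mm above the table at rest and 26 mm at the stop.
- jar: Bystander: squat open off-white jar, 60 mm across, 60 mm high. Origin: centre of underside.
- flask: Bystander: corked off-white flask, 42 mm across, 110 mm high. Origin: centre of underside.
- bowl: Bystander: terracotta bowl, 80 mm across, 42 mm high. Origin: centre of underside.
- cup: Bystander: terracotta cup, 68 mm across, 75 mm high. Origin: centre of underside.
- tile: Bystander: off-white test tile, 50 x 50 x 12 mm. Origin: centre of underside.
- pot: Bystander: lidded terracotta pot, 84 mm across, 90 mm high. Origin: centre of underside.
Not all that is in view belongs to the job. Leave any blue or purple look-alike of the bottle alone.

How it is judged (in metres and radians):
On the way, in this order (a step that is already met when the one before it is completed fails the run):
1. the bottle is seated upright in the mixer's socket and released (horizontal distance between bottle and socket below 0.006 m and z of bottle in the frame of socket below 0.004 m and angle between bottle's own z axis and vertical below 0.09 rad and contact force between the fingers and bottle below 0.1 N), for 0.2 s.
2. the rod has been put down the neck of the seated bottle to the bottom and released (horizontal distance between bottle and socket below 0.006 m and z of bottle in the frame of socket below 0.004 m and angle between bottle's own z axis and vertical below 0.09 rad and z of rod in the frame of bottle between 0 and 0.012 m and horizontal distance between rod and bottle below 0.008 m and angle between the z axis of rod and the z axis of bottle, either way round below 0.12 rad and contact force between the fingers and rod below 0.1 N), for 0.2 s.
3. with the bottle and rod in place, the pedal is pressed down to its stop (horizontal distance between bottle and socket below 0.006 m and z of bottle in the frame of socket below 0.004 m and angle between bottle's own z axis and vertical below 0.09 rad and z of rod in the frame of bottle between 0 and 0.012 m and horizontal distance between rod and bottle below 0.008 m and angle between the z axis of rod and the z axis of bottle, either way round below 0.12 rad and value of joint pedal above 0.27 rad), for 0.15 s.
At the end, for the whole second after the job is handed in: Bottle in the socket (within 4 mm of its floor, 6 mm of its centre, 5 degrees of upright); rod in the bottle, tip within 6 mm of the bore's bottom and within 7 degrees of its axis; both released and at rest; pedal back up (below 0.05 rad) (all of step 2 and contact force between the fingers and bottle below 0.1 N and value of joint pedal below 0.05 rad and linear speed of each of bottle, rod below 0.02 m/s); the robot touches nothing.
It fails at once if the bottle is dropped (falls free by more than about 12 mm) or thrown (contact force between the fingers and bottle below 0.1 N and linear speed of bottle above 0.5 m/s).
It fails at once if the rod is dropped (falls free by more than about 18 mm) or thrown (contact force between the fingers and rod below 0.1 N and linear speed of rod above 0.6 m/s).
It fails at once if another thing on the bench is moved by more than 30 mm (distance of any of jar, flask, bowl, cup, tile, pot from where it was at the start of the episode above 0.03 m).
It also fails if it takes over 72 s, if anything falls off the work surface, if the arm or the gripper's body presses on something with over 40 N, if the wrist force passes 120 N, or if a joint passes its speed limit or range.

## Working session

There is one attempt and no reset: what is moved stays moved. The work goes in short steps, Python scripts to look and compute and a tool call to move; the robot and the scene stay as the last step left them, time stands still between calls to the robot, and variables do not carry over. Pictures are saved under pics/ and viewed, at most 10 in all, crops included, and the job is handed in when it is done.

Besides the shell and the picture viewer there is one more tool, called after ">>>" by a JSON object that holds its "api" and its "payload", one argument or row to a line. arm_command: Moves the arm, as the interface text tells. Shift numbers are shares of 0.3 m and turn numbers shares of 120 degrees, none past 1 either way. Its arguments: {"type":"object","properties":{"commands":{"type":"array"},"jaw":{"type":"number"},"newtons":{"type":"number"}},"required":["commands"]}

```bash
mkdir -p pics; ls
cat > h.py <<'E'
from plant import *
import numpy as np, cv2, pickle
from scipy.spatial.transform import Rotation as R
def snap(n,f):
    d=get_image(n); pickle.dump(d,open(f'pics/{f}.pkl','wb')); cv2.imwrite(f'pics/{f}.png',d['color'][:,:,::-1]); return d
def load(f): return pickle.load(open(f'pics/{f}.pkl','rb'))
def ray(d,u,v):
    K=d['K'];a=np.array([(u-K[0][2])/K[0][0],(v-K[1][2])/K[1][1]]);p=a.copy()
    for _ in range(30): p=a/(1+d['k1']*(p@p))
    Rm=cv2.Rodrigues(np.array(d['rvec'],float))[0];t=np.array(d['tvec'],float).ravel()
    return -Rm.T@t, Rm.T@np.array([p[0],p[1],1])
def atz(d,u,v,z):
    o,r=ray(d,u,v); return o+r*(z-o[2])/r[2]
def tri(*obs):
    A=np.zeros((3,3));b=np.zeros(3);L=[]
    for d,u,v in obs:
        o,r=ray(d,u,v);r=r/np.linalg.norm(r);P=np.eye(3)-np.outer(r,r);A+=P;b+=P@o;L.append((o,P))
    x=np.linalg.solve(A,b); return x,[float(np.linalg.norm(P@(x-o))) for o,P in L]
def proj(d,X):
    X=np.atleast_2d(np.array(X,float));Rm=cv2.Rodrigues(np.array(d['rvec'],float))[0];c=X@Rm.T+np.array(d['tvec']).ravel()
    p=c[:,:2]/c[:,2:];p=p*(1+d['k1']*(p**2).sum(1,keepdims=True));K=np.array(d['K']);return p*[K[0,0],K[1,1]]+K[:2,2]
E
python3 - <<'E'
from h import *
print(observe())
a=snap('side','s0');b=snap('top','t0')
for d in(a,b): print(d['K'],d['k1'],ray(d,256,192))
cv2.imwrite('pics/both.png',cv2.resize(np.vstack([a['color'],b['color']])[:,:,::-1],None,fx=.78,fy=.78))
E
```

```text
pics
{'time': 0.0, 'joint_pos': array([-8.24882839e-01,  3.59416085e-01,  1.10831250e-02, -3.36340189e-04,
       -1.22412117e+00, -2.88079285e-01]), 'joint_velocities': array([-0.002224  ,  0.00043709,  0.00030237,  0.00020484,  0.00017834,
        0.00072893]), 'joint_torque': array([ 5.30506293e-05, -5.83323276e+01,  2.93420953e+01,  6.93663016e+00,
       -6.10136281e-03,  1.49505274e-05]), 'tcp_pos': array([ 298.11758726, -605.0960952 ,  244.35783895]), 'tool_rot': array([ 3.13991333e+00, -1.67891986e-04, -2.68387285e+00]), 'wrist_force': array([-0.03504047,  0.66775057,  0.09684992]), 'wrist_torque': array([-0.02268946, -0.01302408,  0.03461657]), 'finger_force': 0.0, 'finger_gap': 0.999567096677564}
[[389.66833806   0.         254.51042434]
 [  0.         389.66833806 193.82326322]
 [  0.           0.           1.        ]] -0.13164647074861183 (array([  65.91878018, -822.17414253,  791.43835436]), array([ 0.42461726,  0.66255382, -0.61705683]))
[[351.36722708   0.         257.5182935 ]
 [  0.         351.36722708 191.23406912]
 [  0.           0.           1.        ]] -0.05814714995251436 (array([415.17647056, -77.2267044 , 999.87406251]), array([ 0.13308248,  0.00451141, -0.99110651]))
```

View pics/s0.png

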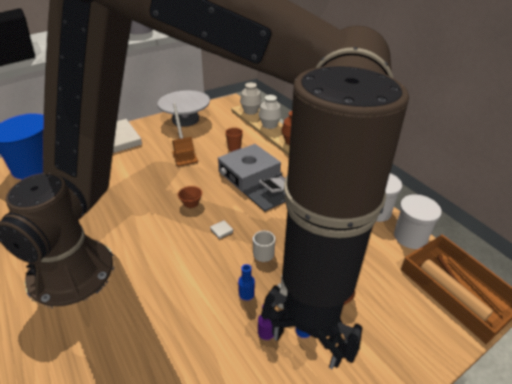

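View pics/t0.png

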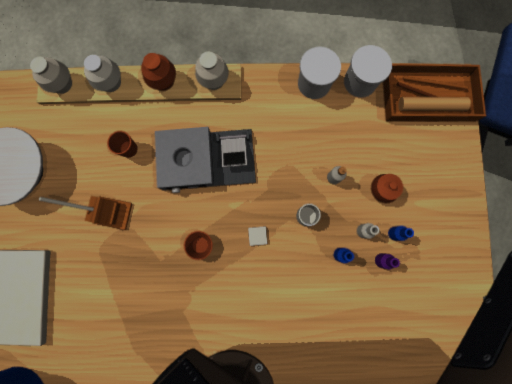

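The side view has the arm in front of the bottles. In the top view, these are off-white: jar at (309,215), a necked item with a tan top at (337,174), and a necked item at (369,231). I'll enlarge these to tell the bottle from the flask.

Run:
```python
from h import *
b=load('t0');im=b['color'][:,:,::-1]
A=cv2.resize(im[155:275,290:410],(400,400),interpolation=cv2.INTER_CUBIC)
B=cv2.resize(im[115:235,30:150],(400,400),interpolation=cv2.INTER_CUBIC)
C=cv2.resize(im[115:200,145:265],(400,200*85//60),interpolation=cv2.INTER_CUBIC)
cv2.imwrite('pics/crop1.png',np.vstack([np.hstack([A,np.vstack([C,np.zeros((400-C.shape[0],400,3),np.uint8)])])]))
for n,u,v,z in [('tan',340,170,110),('white',373,231,100),('jar',309,215,60),('sock',183,157,60),('rodtop',42,198,175),('padd',233,150,40),('blue1',345,256,60),('blue2',401,233,60),('purple',387,262,60),('pot',388,187,90),('tile',258,236,12),('bowl',198,245,30),('cup',121,144,70),('stand',108,212,40)]: print(n,atz(b,u,v,z).round())
```

```text
tan [ 590. -291.  110.]
white [ 432. -372.  100.]
jar [ 478. -214.   60.]
sock [640. 127.  60.]
rodtop [517. 445. 175.]
padd [664.  -9.  40.]
blue1 [ 368. -307.   60.]
blue2 [ 426. -461.   60.]
purple [ 350. -419.   60.]
pot [ 547. -421.   90.]
tile [424. -77.  12.]
bowl [401.  87.  30.]
cup [677. 297.  70.]
stand [492. 337.  40.]
```

View pics/crop1.png

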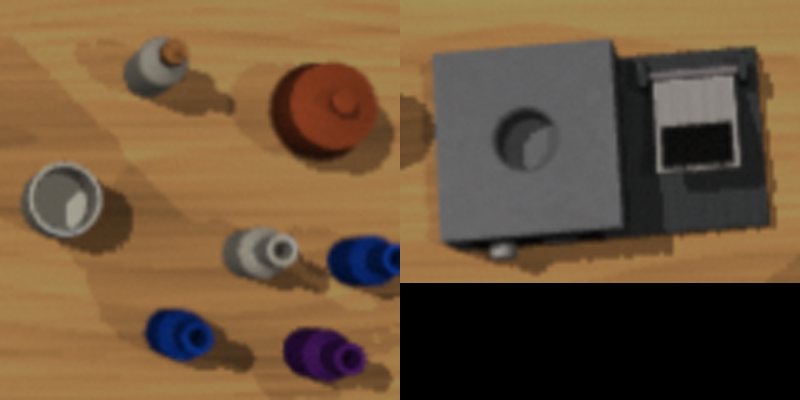

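Identified: bottle = (369,231), open dark mouth at (375,230). (337,174) has a tan cork, so it's the flask; (309,215) is squat and wide, the jar. The blue ones at (345,256) and (401,233) and the purple one at (387,262) are look-alikes. I'll move the arm clear for a side view.

>>> {"api": "arm_command", "payload": {
  "commands": [
    {"slide":[-0.12,0.063,-0.017],"delta_rot":[0,0,0]},
    {"slide":[-0.12,0.063,-0.017],"delta_rot":[0,0,0]},
    {"slide":[-0.12,0.063,-0.017],"delta_rot":[0,0,0]},
    {"slide":[-0.12,0.063,-0.017],"delta_rot":[0,0,0]},
    {"slide":[-0.12,0.063,-0.017],"delta_rot":[0,0,0]},
    {"slide":[-0.12,0.063,-0.017],"delta_rot":[0,0,0]},
    {"slide":[-0.12,0.063,-0.017],"delta_rot":[0,0,0]},
    {"slide":[-0.12,0.063,-0.017],"delta_rot":[0,0,0]},
    {"slide":[-0.12,0.063,-0.017],"delta_rot":[0,0,0]},
    {"slide":[-0.12,0.063,-0.017],"delta_rot":[0,0,0]}
  ]
}}

```text
time: 0.93
tcp_pos: [538.3, -274.9, 296.4]
tool_rot: [3.141, -0.0, -2.684]
wrist_force: [0.9, -1.0, -0.1]
finger_gap: 1.001
finger_force: 0.0
```

Run:
```python
from h import *
o=observe();print(o['time'],o['tcp_pos'],o['tool_rot'])
a=snap('side','s1');b=snap('top','t1')
s0=load('s0')['color'][:,:,::-1]
u,v=proj(a,[432,-372,60])[0].round().astype(int);print(u,v)
A=cv2.resize(a['color'][:,:,::-1],(512,384))
c=a['color'][max(v-50,0):v+50,u-50:u+50,::-1];c=cv2.resize(c,(400,400),interpolation=cv2.INTER_CUBIC)
B=cv2.resize(s0[85:235,150:300],(400,400),interpolation=cv2.INTER_CUBIC)
cv2.imwrite('pics/crop2.png',np.hstack([c,B]))
print('crop origin',u-50,v-50)
```

```text
0.9333 [ 538.33341963 -274.86813178  296.41568874] [ 3.14126628e+00 -1.89725822e-04 -2.68374676e+00]
283 286
crop origin 233 236
```

View pics/crop2.png

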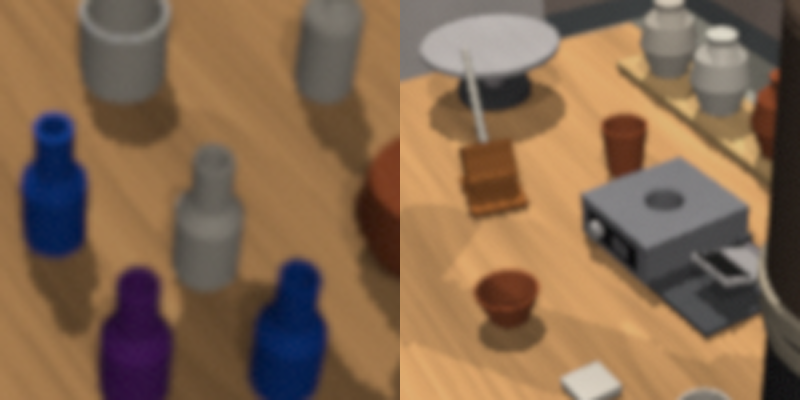

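Side crop: bottle mouth at crop (213,155), i.e. full (286.3,274.8); open, grey-white, unlike the corked flask behind it. Socket mouth at full (249,160), rod top (174.8,105.6), rod entering the block at (180.8,136.8).

Run:
```python
from h import *
a=load('s1');b=load('t0')
print('mouth',tri((a,286.25,274.6),(b,374.9,230.0)))
s0=load('s0')
print('sock',tri((s0,249,160),(b,182.8,156.7)))
q=[(434,55),(612,40),(623,228),(443,243)]
P=np.array([atz(b,(u-400)/3.333+145,v/3.333+115,60) for u,v in q]);print(P.round(1),P.mean(0))
for i in range(4):
    e=P[(i+1)%4]-P[i];print(np.linalg.norm(e).round(1),np.degrees(np.arctan2(e[1],e[0])).round(1))
print('rodtop',tri((s0,174.75,105.6),(b,41,198)))
t=b['color'][180:235,30:140,::-1];t=cv2.resize(t,None,fx=7,fy=7,interpolation=cv2.INTER_CUBIC)[:,:770]
s=s0['color'][95:170,155:215,::-1];s=cv2.resize(s,None,fx=7,fy=7,interpolation=cv2.INTER_CUBIC)
cv2.imwrite('pics/rod.png',cv2.resize(np.hstack([np.vstack([t,np.zeros((525-385,770,3),np.uint8)]),s]),None,fx=.66,fy=.66))
print(load('s1')['color'].shape)
```

```text
mouth (array([ 435.17834288, -376.09536024,  103.85412151]), [0.8249223824910712, 0.8249223824911446])
sock (array([642.72429965, 126.90839484,  58.65463974]), [1.23681880924037, 1.2368188092403898])
[[714.2 206.1  60. ]
 [724.9  57.   60. ]
 [566.1  46.4  60. ]
 [555.4 193.5  60. ]] [640.16187721 125.73410339  60.        ]
149.5 -85.9
159.2 -176.2
147.5 94.2
159.4 4.5
rodtop (array([520.17520814, 457.32751661, 158.07663985]), [1.6146157881498195, 1.6146157881499228])
(384, 512, 3)
```

View pics/rod.png

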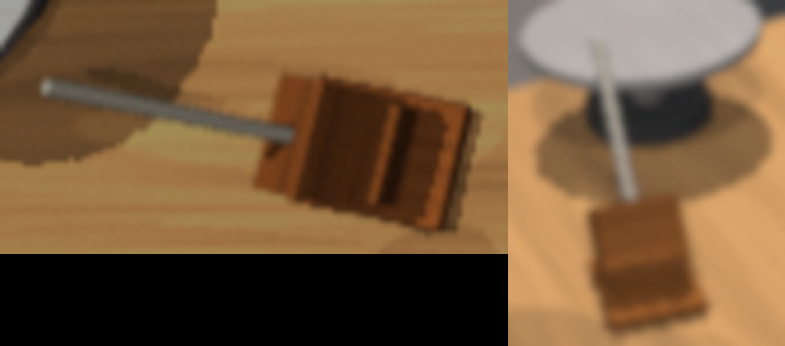

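>>> {"api": "arm_command", "payload": {
  "commands": [
    {"slide":[0.0763,-0.025,0.067],"delta_rot":[0,0,0]},
    {"slide":[0.0763,-0.025,0.067],"delta_rot":[0,0,0]},
    {"slide":[0.0763,-0.025,0.067],"delta_rot":[0,0,0]},
    {"slide":[0.0763,-0.025,0.067],"delta_rot":[0,0,0]},
    {"slide":[0.0763,-0.025,0.067],"delta_rot":[0,0,0]},
    {"slide":[0.0763,-0.025,0.067],"delta_rot":[0,0,0]},
    {"slide":[0,0,0.08],"delta_rot":[0,0,0]},
    {"slide":[0,0,0.08],"delta_rot":[0,0,0]},
    {"slide":[0,0,0.08],"delta_rot":[0,0,0]},
    {"slide":[0,0,0.08],"delta_rot":[0,0,0]}
  ],
  "jaw": 60
}}

```text
time: 1.87
tcp_pos: [433.6, -378.3, 78.5]
tool_rot: [3.141, -0.0, -2.685]
wrist_force: [1.5, -0.3, -0.0]
finger_gap: 0.704
finger_force: 0.0
```

>>> {"api": "arm_command", "payload": {
  "commands": [
    {"slide":[0,0,0],"delta_rot":[0,0,0]},
    {"slide":[0,0,0],"delta_rot":[0,0,0]},
    {"slide":[0,0,0],"delta_rot":[0,0,0]}
  ]
}}

```text
time: 2.12
tcp_pos: [434.8, -378.4, 80.7]
tool_rot: [-3.141, 0.0, -2.684]
wrist_force: [-0.2, -0.3, 1.1]
finger_gap: 0.703
finger_force: 0.0
```

Run:
```python
from h import *
a=snap('side','s2')
o=observe();print(o['tcp_pos'],o['finger_gap'],o['wrist_force'])
u,v=proj(a,[435,-376,60])[0].round().astype(int);print(u,v,proj(a,[o['tcp_pos'],o['tcp_pos']+[0,0,-14]]))
cv2.imwrite('pics/c3.png',cv2.resize(a['color'][v-60:v+50,u-60:u+60,::-1],None,fx=4,fy=4,interpolation=cv2.INTER_CUBIC))
t=load('t0'); s0=load('s0')
# rod fit: end tip point & entry, prior length
from scipy.optimize import least_squares
ob=[(s0,174.9,104.1,0),(t,40,199.05,0),(s0,181.2,137.9,1),(t,92.8,209,1)]
def f(p):
    L=[];X=[p[:3],p[3:]]
    for d,uu,vv,k in ob: L+=list((proj(d,X[k])[0]-[uu,vv])/0.7)
    e=X[0]-X[1];n=np.linalg.norm(e)
    L+=[(n-135)/2,(np.degrees(np.arccos(e[2]/n))-35)/2,(p[2]-175)/3]
    return L
r=least_squares(f,[517,445,175,495,370,65.]);p=r.x;print(p.round(1),np.array(r.fun).round(1))
e=p[:3]-p[3:];print(np.linalg.norm(e),np.degrees(np.arccos(e[2]/np.linalg.norm(e))),np.degrees(np.arctan2(e[1],e[0])))
```

```text
[ 435.23206149 -378.48644207   81.24124707] 0.7031120923655478 [-0.21063857 -0.08223263  0.17560599]
285 287 [[285.91105588 281.68998027]
 [285.54113375 285.50924138]]
[515.6 448.7 173.6 499.6 369.4  66.1] [-1.9 -1.7  1.1 -0.8 -0.2  1.  -0.5 -0.4 -0.2  1.  -0.5]
134.60044936259695 36.958832752565236 78.58059332040847
```

View pics/c3.png

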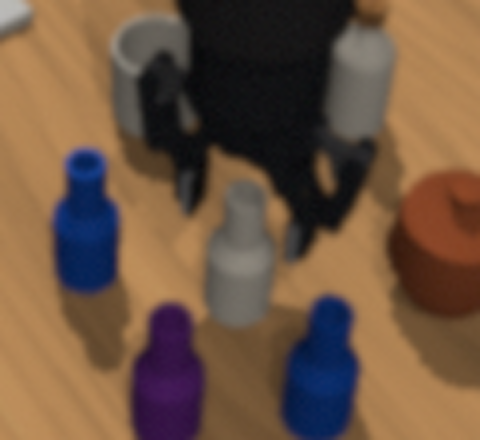

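The neck stands between the fingers, about centred, so I'll close and then lift.

>>> {"api": "arm_command", "payload": {
  "commands": [
    {"slide":[0,0,0],"delta_rot":[0,0,0]},
    {"slide":[0,0,0],"delta_rot":[0,0,0]},
    {"slide":[0,0,0],"delta_rot":[0,0,0]},
    {"slide":[0,0,0],"delta_rot":[0,0,0]},
    {"slide":[0,0,0],"delta_rot":[0,0,0]},
    {"slide":[0,0,0],"delta_rot":[0,0,0]},
    {"slide":[0,0,0],"delta_rot":[0,0,0]},
    {"slide":[0,0,0],"delta_rot":[0,0,0]}
  ],
  "jaw": 10,
  "newtons": 45
}}

```text
time: 2.83
tcp_pos: [434.9, -378.0, 80.8]
tool_rot: [-3.14, 0.001, -2.683]
wrist_force: [-1.4, 2.3, 7.4]
finger_gap: 0.284
finger_force: 44.0
```

>>> {"api": "arm_command", "payload": {
  "commands": [
    {"slide":[0,0,-0.02],"delta_rot":[0,0,0]},
    {"slide":[0,0,-0.05],"delta_rot":[0,0,0]},
    {"slide":[0,0,-0.08],"delta_rot":[0,0,0]},
    {"slide":[0,0,-0.08],"delta_rot":[0,0,0]},
    {"slide":[0,0,-0.08],"delta_rot":[0,0,0]},
    {"slide":[0,0,-0.08],"delta_rot":[0,0,0]},
    {"slide":[0,0,-0.05],"delta_rot":[0,0,0]},
    {"slide":[0,0,-0.02],"delta_rot":[0,0,0]}
  ]
}}

```text
time: 3.5
tcp_pos: [435.2, -378.4, 220.9]
tool_rot: [-3.138, 0.002, -2.684]
wrist_force: [0.9, -0.3, -1.7]
finger_gap: 0.283
finger_force: 44.3
```

>>> {"api": "arm_command", "payload": {
  "commands": [
    {"slide":[-0.085,0.0755,0],"delta_rot":[0,0,0]},
    {"slide":[-0.085,0.0755,0],"delta_rot":[0,0,0]},
    {"slide":[-0.085,0.0755,0],"delta_rot":[0,0,0]},
    {"slide":[-0.085,0.0755,0],"delta_rot":[0,0,0]},
    {"slide":[-0.085,0.0755,0],"delta_rot":[0,0,0]},
    {"slide":[-0.085,0.0755,0],"delta_rot":[0,0,0]},
    {"slide":[-0.085,0.0755,0],"delta_rot":[0,0,0]},
    {"slide":[-0.085,0.0755,0],"delta_rot":[0,0,0]},
    {"slide":[-0.085,0.0755,0],"delta_rot":[0,0,0]},
    {"slide":[-0.085,0.0755,0],"delta_rot":[0,0,0]}
  ]
}}

```text
time: 4.33
tcp_pos: [562.8, -60.3, 217.0]
tool_rot: [3.141, -0.001, -2.684]
wrist_force: [1.3, -0.7, -1.3]
finger_gap: 0.285
finger_force: 44.5
```

>>> {"api": "arm_command", "payload": {
  "commands": [
    {"slide":[-0.075,0.0666,0],"delta_rot":[0,0,0]},
    {"slide":[-0.075,0.0666,0],"delta_rot":[0,0,0]},
    {"slide":[-0.075,0.0666,0],"delta_rot":[0,0,0]},
    {"slide":[-0.075,0.0666,0],"delta_rot":[0,0,0]},
    {"slide":[-0.075,0.0666,0],"delta_rot":[0,0,0]},
    {"slide":[-0.06,0.0533,0],"delta_rot":[0,0,0]},
    {"slide":[-0.04,0.0355,0],"delta_rot":[0,0,0]},
    {"slide":[-0.033,0.029,0],"delta_rot":[0,0,0]},
    {"slide":[0,0,0.05],"delta_rot":[0,0,0]},
    {"slide":[0,0,0.05],"delta_rot":[0,0,0]}
  ]
}}

```text
time: 5.17
tcp_pos: [640.4, 127.3, 187.6]
tool_rot: [3.142, 0.001, -2.683]
wrist_force: [-0.7, -1.0, -2.5]
finger_gap: 0.283
finger_force: 44.5
```

>>> {"api": "arm_command", "payload": {
  "commands": [
    {"slide":[0,0,0.05],"delta_rot":[0,0,0]},
    {"slide":[0,0,0.03],"delta_rot":[0,0,0]},
    {"slide":[0,0,0],"delta_rot":[0,0,0]},
    {"slide":[0,0,0],"delta_rot":[0,0,0]}
  ]
}}

```text
time: 5.5
tcp_pos: [639.9, 126.1, 163.5]
tool_rot: [-3.141, -0.001, -2.684]
wrist_force: [0.1, -0.6, -0.2]
finger_gap: 0.283
finger_force: 44.5
```

Run:
```python
from h import *
a=snap('side','s3');b=snap('top','t3')
o=observe();print(o['time'],o['tcp_pos'],o['tool_rot'],o['finger_gap'],o['finger_force'],o['wrist_force'])
C=[]
for d in(a,b):
    u,v=proj(d,[641,126,70])[0].round().astype(int);print(u,v, proj(d,[[641,126,60],[o['tcp_pos'][0],o['tcp_pos'][1],o['tcp_pos'][2]-80]]))
    C.append(cv2.resize(d['color'][v-40:v+40,u-40:u+40,::-1],(400,400),interpolation=cv2.INTER_CUBIC))
cv2.imwrite('pics/c4.png',np.hstack(C))
```

```text
5.6 [640.52079508 126.54000556 164.73243742] [-3.14130746e+00  1.30232594e-03 -2.68398513e+00] 0.2826419890298981 44.45660334080458 [ 0.76347509 -0.32565979 -0.76714909]
248 158 [[248.34546775 159.99082879]
 [248.12843556 153.80493863]]
182 156 [[183.21163748 156.79121812]
 [181.06621435 154.82635958]]
```

View pics/c4.png

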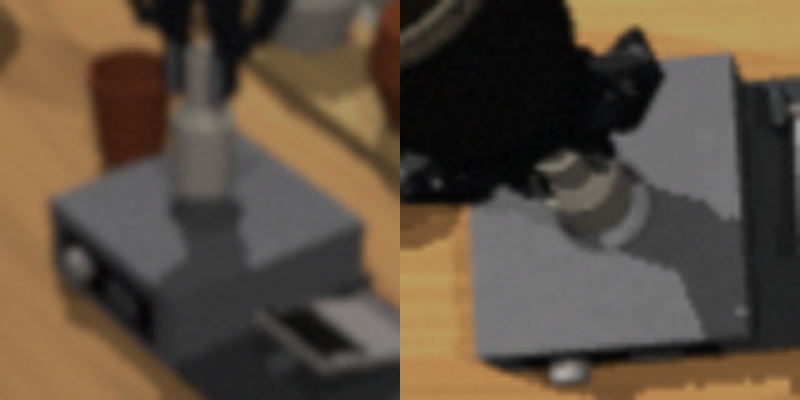

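The bottle hangs upright over the socket, within about 1 mm of centre in both views. The crescent of socket still visible at lower right of the top view agrees with the projection.

>>> {"api": "arm_command", "payload": {
  "commands": [
    {"slide":[0,0,0.03],"delta_rot":[0,0,0]},
    {"slide":[0,0,0.03],"delta_rot":[0,0,0]},
    {"slide":[0,0,0.03],"delta_rot":[0,0,0]},
    {"slide":[0,0,0.03],"delta_rot":[0,0,0]},
    {"slide":[0,0,0.02],"delta_rot":[0,0,0]},
    {"slide":[0,0,0.02],"delta_rot":[0,0,0]},
    {"slide":[0,0,0.005],"delta_rot":[0,0,0]},
    {"slide":[0,0,0],"delta_rot":[0,0,0]},
    {"slide":[0,0,0],"delta_rot":[0,0,0]},
    {"slide":[0,0,0],"delta_rot":[0,0,0]}
  ]
}}

```text
time: 6.43
tcp_pos: [640.3, 126.8, 114.7]
tool_rot: [-3.141, 0.001, -2.684]
wrist_force: [-0.1, 0.0, -0.8]
finger_gap: 0.287
finger_force: 44.5
```

>>> {"api": "arm_command", "payload": {
  "commands": [
    {"slide":[0,0,0.005],"delta_rot":[0,0,0]},
    {"slide":[0,0,0.005],"delta_rot":[0,0,0]},
    {"slide":[0,0,0.004],"delta_rot":[0,0,0]},
    {"slide":[0,0,0],"delta_rot":[0,0,0]},
    {"slide":[0,0,0],"delta_rot":[0,0,0]},
    {"slide":[0,0,0],"delta_rot":[0,0,0]}
  ]
}}

```text
time: 6.93
tcp_pos: [640.4, 126.9, 110.9]
tool_rot: [-3.141, 0.001, -2.683]
wrist_force: [-1.0, 0.4, 6.1]
finger_gap: 0.286
finger_force: 45.0
```

Contact is at about 6 N at the expected height, so I'll release and rise.

>>> {"api": "arm_command", "payload": {
  "commands": [
    {"slide":[0,0,0],"delta_rot":[0,0,0]},
    {"slide":[0,0,0],"delta_rot":[0,0,0]},
    {"slide":[0,0,0],"delta_rot":[0,0,0]},
    {"slide":[0,0,0],"delta_rot":[0,0,0]},
    {"slide":[0,0,0],"delta_rot":[0,0,0]},
    {"slide":[0,0,0],"delta_rot":[0,0,0]}
  ],
  "jaw": 60
}}

```text
time: 7.43
tcp_pos: [639.9, 126.6, 109.8]
tool_rot: [3.142, -0.0, -2.684]
wrist_force: [0.6, -0.1, 0.2]
finger_gap: 0.702
finger_force: 0.0
```

>>> {"api": "arm_command", "payload": {
  "commands": [
    {"slide":[0,0,-0.03],"delta_rot":[0,0,0]},
    {"slide":[0,0,-0.06],"delta_rot":[0,0,0]},
    {"slide":[0,0,-0.1],"delta_rot":[0,0,0]},
    {"slide":[0,0,-0.1],"delta_rot":[0,0,0]},
    {"slide":[0,0,-0.1],"delta_rot":[0,0,0]},
    {"slide":[0,0,-0.1],"delta_rot":[0,0,0]},
    {"slide":[0,0,-0.1],"delta_rot":[0,0,0]},
    {"slide":[0,0,-0.06],"delta_rot":[0,0,0]}
  ]
}}

```text
time: 8.1
tcp_pos: [640.7, 126.6, 309.9]
tool_rot: [-3.141, 0.005, -2.684]
wrist_force: [0.6, -0.3, 1.3]
finger_gap: 0.704
finger_force: 0.0
```

```bash
cat >> h.py <<'E'
def plan(target,Rt):
    o=observe();R0=R.from_euler('xyz',o['tool_rot']);d=R0.inv().apply(np.array(target)-o['tcp_pos'])
    rv=(R0.inv()*Rt).as_rotvec(degrees=True)
    print('t',o['time'],'tcp',o['tcp_pos'].round(1),'tool-axes mm',d.round(1),'share',(d/300).round(4),'rotvec deg',rv.round(2),'share',(rv/120).round(4))
E
python3 - <<'E'
from h import *
t=load('t0'); s0=load('s0'); 
# world shift between views: use socket/mixer residual as bias check
print('reproj sock',proj(s0,[640.4,126.9,60]),proj(t,[640.4,126.9,60]),'clicked 249,160 / 182.8,156.7')
top=np.array([515.6,448.7,173.6]);ent=np.array([499.6,369.4,66.1])
e=(top-ent)/np.linalg.norm(top-ent)
for f in np.linspace(0,1,4): print((ent+(top-ent)*f).round(1))
zt=-e
# option A: closing line horizontal (perp to lean)
for sg in(1,-1):
    y=sg*np.cross(e,[0,0,1]);y/=np.linalg.norm(y);x=np.cross(y,zt)
    Rt=R.from_matrix(np.c_[x,y,zt]);print(sg);plan(top-e*35+zt*5,Rt);print('rpy',Rt.as_euler('xyz'))
print(e)
print(observe()['joint_pos'])
a=snap('side','s4');b=snap('top','t4')
cv2.imwrite('pics/c5.png',np.hstack([cv2.resize(d['color'][y:y+80,x:x+80,::-1],(400,400),interpolation=cv2.INTER_CUBIC) for d,x,y in((a,208,110),(b,142,116))]))
E
```

```text
reproj sock [[248.05717578 159.91685483]] [[182.88108194 157.00875423]] clicked 249,160 / 182.8,156.7
[499.6 369.4  66.1]
[504.9 395.8 101.9]
[510.3 422.3 137.8]
[515.6 448.7 173.6]
1
t 8.1 tcp [640.7 126.6 309.9] tool-axes mm [-14.7 325.4 168. ] share [-0.0491  1.0845  0.5601] rotvec deg [ 41.14 -19.89 122.21] share [ 0.3428 -0.1658  1.0185]
rpy [3.14159265 0.64512456 1.3717038 ]
-1
t 8.1 tcp [640.7 126.6 309.9] tool-axes mm [-14.7 325.4 168. ] share [-0.0491  1.0845  0.5601] rotvec deg [ 16.71  34.55 -50.54] share [ 0.1392  0.2879 -0.4212]
rpy [-3.14159265 -0.64512456 -1.76988885]
[0.11892463 0.58942021 0.79902487]
[ 4.93763850e-01  2.88607299e-01  5.67454431e-02  1.14900767e-03
 -1.33424532e+00 -1.60682086e+00]
```

View pics/c5.png

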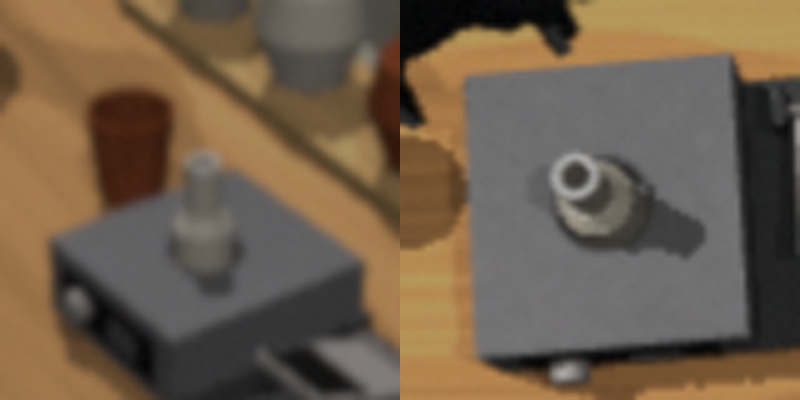

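Both views show the bottle upright in the socket: mouth at side (248.8,141.6), top (177.2,151.4). Next I refit the rod and plan its approach.

Run:
```python
from h import *
from scipy.optimize import least_squares
a=load('s4');b=load('t4');t=load('t0');s0=load('s0')
print('mouth',tri((a,248.8,141.6),(b,177.2,151.4)),atz(b,177.2,151.4,130),atz(a,248.8,141.6,130))
print(proj(a,[640.4,126.9,130]),proj(b,[640.4,126.9,130]))
for bias,pr in((0,1),(.9,1),(.9,100)):
    ob=[(s0,174.9-bias,104.1,0),(t,40,199.05,0),(s0,181.2-bias,137.9,1),(t,92.8,209,1)]
    def f(p):
        L=[];X=[p[:3],p[3:]]
        for d,uu,vv,k in ob: L+=list((proj(d,X[k])[0]-[uu,vv])/0.7)
        e=X[0]-X[1];n=np.linalg.norm(e)
        return L+[(n-135)/2,(np.degrees(np.arccos(e[2]/n))-35)/2/pr,(p[2]-175)/3/pr]
    r=least_squares(f,[517,445,175,495,370,65.]);p=r.x;e=p[:3]-p[3:];n=np.linalg.norm(e)
    print(p.round(1),r.fun.round(1),n.round(1),np.degrees(np.arccos(e[2]/n)),np.degrees(np.arctan2(e[1],e[0])))
```

```text
mouth (array([639.70749891, 124.95328924, 132.93660801]), [2.188059333554727, 2.1880593335546914]) [638.4614955  126.57200593 130.        ] [644.43856092 128.56053463 130.        ]
[[248.01491214 142.14809182]] [[177.09017353 150.66118432]]
[515.6 448.7 173.6 499.6 369.4  66.1] [-1.9 -1.7  1.1 -0.8 -0.2  1.  -0.5 -0.4 -0.2  1.  -0.5] 134.6 36.958832752565236 78.58059332040847
[514.7 449.1 173.6 498.5 369.8  66.1] [-1.  -1.7  0.9 -0.2  0.7  1.1 -0.7  0.2 -0.2  1.  -0.5] 134.6 36.96297226203868 78.47380798237687
[516.1 454.6 167.7 497.7 366.8  69. ] [-1.  -0.5 -0.1 -0.6  0.7  0.7  0.1  0.5 -0.8  0.  -0. ] 133.4 42.28585899194845 78.14252170633809
```

>>> {"api": "arm_command", "payload": {
  "commands": [
    {"slide":[0,0.05,0],"delta_rot":[0.0137,0.028,-0.0422]},
    {"slide":[0,0.05,0],"delta_rot":[0.0137,0.028,-0.0422]},
    {"slide":[0,0.05,0],"delta_rot":[0.0137,0.028,-0.0422]},
    {"slide":[0,0.05,0],"delta_rot":[0.0137,0.028,-0.0422]},
    {"slide":[0,0.05,0],"delta_rot":[0.0137,0.028,-0.0422]},
    {"slide":[0,0.05,0],"delta_rot":[0.0137,0.028,-0.0422]},
    {"slide":[0,0,0],"delta_rot":[0.0137,0.028,-0.0422]},
    {"slide":[0,0,0],"delta_rot":[0.0137,0.028,-0.0422]},
    {"slide":[0,0,0],"delta_rot":[0.0137,0.028,-0.0422]},
    {"slide":[0,0,0],"delta_rot":[0.0137,0.028,-0.0422]}
  ],
  "jaw": 60
}}

```text
time: 9.03
tcp_pos: [583.8, 195.7, 300.7]
tool_rot: [3.137, -0.634, -1.762]
wrist_force: [-0.2, -0.4, 0.3]
finger_gap: 0.703
finger_force: 0.0
```

Run:
```python
from h import *
az,ti=np.radians(78.4),np.radians(36)
e=np.array([np.sin(ti)*np.cos(az),np.sin(ti)*np.sin(az),np.cos(ti)]);zt=-e
y=-np.cross(e,[0,0,1]);y/=np.linalg.norm(y);x=np.cross(y,zt);Rt=R.from_matrix(np.c_[x,y,zt])
top=np.array([514.9,448,174.3]);g=top-e*35+zt*5;print('g',g,Rt.as_euler('xyz'))
plan(g+e*80,Rt);print(observe()['tool_rot'],observe()['joint_pos'])
```

```text
g [510.17237454 424.96880459 141.93932023] [-3.14159265 -0.62831853 -1.77325452]
t 9.0333 tcp [583.8 195.7 300.7] tool-axes mm [-263.6  115.7  -76.7] share [-0.8788  0.3858 -0.2558] rotvec deg [-0.13 -0.34  0.51] share [-0.0011 -0.0029  0.0043]
[ 3.13728572 -0.6343006  -1.76219241] [ 0.82068459  0.47911871  0.04060758  0.31788989 -1.68606977 -1.06711313]
```

>>> {"api": "arm_command", "payload": {
  "commands": [
    {"slide":[0,0,-0.0853],"delta_rot":[-0.001,-0.0029,0.0043]},
    {"slide":[0,0,-0.0853],"delta_rot":[0,0,0]},
    {"slide":[0,0,-0.0853],"delta_rot":[0,0,0]},
    {"slide":[-0.125,0.055,0],"delta_rot":[0,0,0]},
    {"slide":[-0.125,0.055,0],"delta_rot":[0,0,0]},
    {"slide":[-0.125,0.055,0],"delta_rot":[0,0,0]},
    {"slide":[-0.125,0.055,0],"delta_rot":[0,0,0]},
    {"slide":[-0.125,0.055,0],"delta_rot":[0,0,0]},
    {"slide":[-0.125,0.055,0],"delta_rot":[0,0,0]},
    {"slide":[-0.125,0.055,0],"delta_rot":[0,0,0]}
  ]
}}

```text
time: 9.87
tcp_pos: [523.0, 472.9, 208.0]
tool_rot: [-3.139, -0.625, -1.779]
wrist_force: [1.0, 0.6, 0.4]
finger_gap: 0.705
finger_force: 0.0
```

>>> {"api": "arm_command", "payload": {
  "commands": [
    {"slide":[0,0,0],"delta_rot":[0,0,0]},
    {"slide":[0,0,0],"delta_rot":[0,0,0]},
    {"slide":[0,0,0],"delta_rot":[0,0,0]}
  ]
}}

```text
time: 10.12
tcp_pos: [523.8, 471.6, 208.7]
tool_rot: [-3.139, -0.626, -1.778]
wrist_force: [-0.4, -0.9, 1.1]
finger_gap: 0.699
finger_force: 0.0
```

Run:
```python
from h import *
az,ti=np.radians(78.4),np.radians(36)
e=np.array([np.sin(ti)*np.cos(az),np.sin(ti)*np.sin(az),np.cos(ti)]);zt=-e
y=-np.cross(e,[0,0,1]);y/=np.linalg.norm(y);x=np.cross(y,zt);Rt=R.from_matrix(np.c_[x,y,zt])
g=np.array([510.2,425,142])
plan(g,Rt);o=observe();print(o['tool_rot'])
a=snap('side','s5');b=snap('top','t5');C=[]
ax=R.from_euler('xyz',o['tool_rot']).apply([0,0,1])
for d in(a,b):
    u,v=proj(d,[512,440,150])[0].round().astype(int);u0=max(u-40,0);v0=max(v-40,0)
    im=cv2.resize(d['color'][v0:v0+80,u0:u0+80,::-1],(400,400),interpolation=cv2.INTER_CUBIC)
    q=((proj(d,[o['tcp_pos']+ax*k for k in(14,200)])-[u0,v0]+.5)*5).astype(int)
    cv2.line(im,tuple(map(int,q[0])),tuple(map(int,q[1])),(0,255,0),1);C.append(im);print(u0,v0)
cv2.imwrite('pics/c6.png',np.hstack(C))
```

```text
t 10.1167 tcp [523.8 471.6 208.7] tool-axes mm [ 0.1  3.9 82.4] share [0.0004 0.0129 0.2748] rotvec deg [ 0.03  0.12 -0.24] share [ 0.0003  0.001  -0.002 ]
[-3.1391338  -0.62619011 -1.77833882]
134 70
10 161
```

View pics/c6.png

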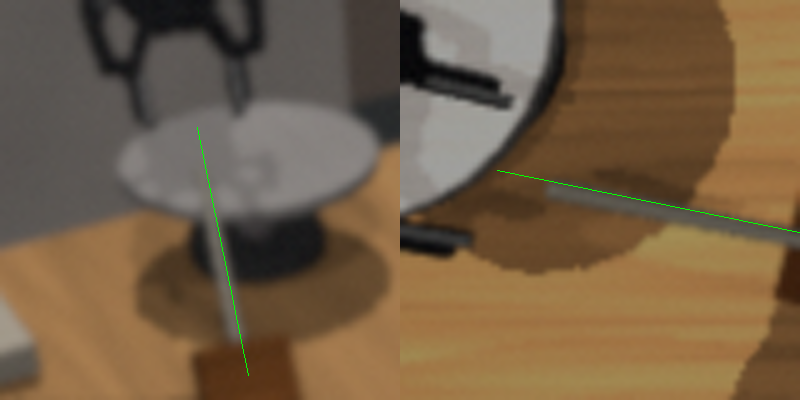

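Run:
```python
from h import *
a=load('s0');b=load('t0')
print(tri((a,184,102.5),(b,4,166)))
print(tri((a,184,102.5),(b,0,166)))
```

```text
(array([620.30801317, 621.00505709,  80.56021007]), [2.363461539233045, 2.363461539233064])
(array([624.16768538, 637.38513687,  73.23236009]), [4.680280060952685, 4.680280060952621])
```

Turntable disc is at about 80 mm, well below the fingers. The rod lies about 4–5 mm off the tool line, so I'll shift and then advance.

>>> {"api": "arm_command", "payload": {
  "commands": [
    {"slide":[0,0.0155,0],"delta_rot":[0,0,0]},
    {"slide":[0,0,0],"delta_rot":[0,0,0]},
    {"slide":[0,0,0.045],"delta_rot":[0,0,0]},
    {"slide":[0,0,0.045],"delta_rot":[0,0,0]},
    {"slide":[0,0,0.045],"delta_rot":[0,0,0]},
    {"slide":[0,0,0.045],"delta_rot":[0,0,0]},
    {"slide":[0,0,0.045],"delta_rot":[0,0,0]},
    {"slide":[0,0,0.045],"delta_rot":[0,0,0]},
    {"slide":[0,0,0],"delta_rot":[0,0,0]},
    {"slide":[0,0,0],"delta_rot":[0,0,0]}
  ]
}}

```text
time: 11.05
tcp_pos: [509.9, 425.5, 144.3]
tool_rot: [-3.139, -0.625, -1.78]
wrist_force: [-0.4, 0.1, 0.0]
finger_gap: 0.701
finger_force: 0.0
```

Run:
```python
from h import *
o=observe();print(o['tcp_pos'],o['tool_rot'],o['wrist_force'])
a=snap('side','s6');b=snap('top','t6');C=[]
ax=R.from_euler('xyz',o['tool_rot']).apply([0,0,1])
for d in(a,b):
    u,v=proj(d,[508,415,130])[0].round().astype(int);u0=max(u-30,0);v0=max(v-30,0)
    im=cv2.resize(d['color'][v0:v0+60,u0:u0+60,::-1],(400,400),interpolation=cv2.INTER_CUBIC)
    q=((proj(d,[o['tcp_pos']+ax*k for k in(14,200)])-[u0,v0]+.5)*6.67).astype(int)
    cv2.line(im,tuple(map(int,q[0])),tuple(map(int,q[1])),(0,255,0),1);C.append(im)
cv2.imwrite('pics/c7.png',np.hstack(C))
```

```text
[509.91531983 425.5199445  144.26400241] [-3.13884871 -0.62488712 -1.77979427] [-0.40936459  0.07558941  0.02833391]
```

View pics/c7.png

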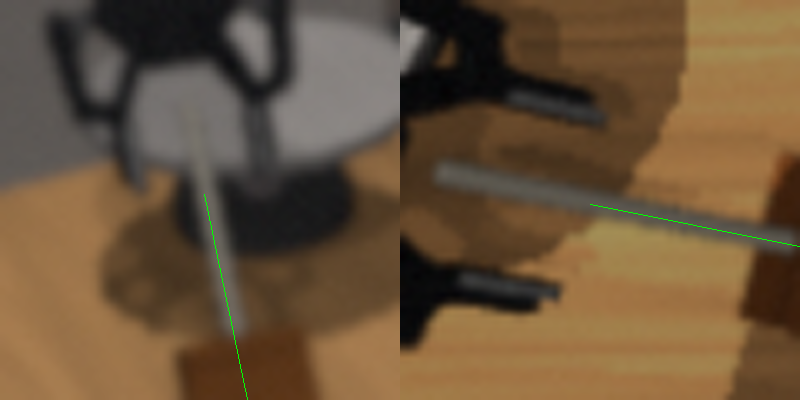

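The rod lies centred between the pads and parallel to the tool axis in both views. I'll close and pull along the axis.

>>> {"api": "arm_command", "payload": {
  "commands": [
    {"slide":[0,0,0],"delta_rot":[0,0,0]},
    {"slide":[0,0,0],"delta_rot":[0,0,0]},
    {"slide":[0,0,0],"delta_rot":[0,0,0]},
    {"slide":[0,0,0],"delta_rot":[0,0,0]},
    {"slide":[0,0,0],"delta_rot":[0,0,0]},
    {"slide":[0,0,0],"delta_rot":[0,0,0]},
    {"slide":[0,0,0],"delta_rot":[0,0,0]},
    {"slide":[0,0,0],"delta_rot":[0,0,0]},
    {"slide":[0,0,0],"delta_rot":[0,0,0]}
  ],
  "jaw": 0,
  "newtons": 40
}}

```text
time: 11.9
tcp_pos: [510.2, 426.2, 143.8]
tool_rot: [-3.138, -0.624, -1.779]
wrist_force: [3.9, -0.7, 1.8]
finger_gap: 0.106
finger_force: 39.0
```

>>> {"api": "arm_command", "payload": {
  "commands": [
    {"slide":[0,0,-0.02],"delta_rot":[0,0,0]},
    {"slide":[0,0,-0.03],"delta_rot":[0,0,0]},
    {"slide":[0,0,-0.03],"delta_rot":[0,0,0]},
    {"slide":[0,0,-0.03],"delta_rot":[0,0,0]},
    {"slide":[0,0,-0.03],"delta_rot":[0,0,0]},
    {"slide":[0,0,-0.03],"delta_rot":[0,0,0]},
    {"slide":[0,0,-0.03],"delta_rot":[0,0,0]},
    {"slide":[0,0,-0.02],"delta_rot":[0,0,0]},
    {"slide":[0,0,0],"delta_rot":[0,0,0]}
  ]
}}

```text
time: 12.65
tcp_pos: [517.6, 465.1, 198.3]
tool_rot: [-3.138, -0.623, -1.779]
wrist_force: [0.3, -0.5, -0.5]
finger_gap: 0.104
finger_force: 39.1
```

Run:
```python
from h import *
o=observe();R0=R.from_euler('xyz',o['tool_rot'])
yw=R0.as_matrix()[:,1];yw[2]=0;yw/=np.linalg.norm(yw);x=np.cross(yw,[0,0,-1])
Rt=R.from_matrix(np.c_[x,yw,[0,0,-1]])
plan(o['tcp_pos']+[0,0,115],Rt);print(Rt.as_euler('xyz'))
d=Rt.inv().apply(np.array([640.2,126.7,313])-(o['tcp_pos']+[0,0,115]));print(d,d/300)
```

```text
t 12.65 tcp [517.6 465.1 198.3] tool-axes mm [ 67.1  -0.3 -93.4] share [ 0.2237 -0.001  -0.3113] rotvec deg [ -0.15 -35.69  -0.05] share [-0.0012 -0.2974 -0.0004]
[-3.14159265  0.         -1.77693455]
[ 3.06159956e+02 -1.89223348e+02  2.74735238e-01] [ 1.02053319e+00 -6.30744493e-01  9.15784127e-04]
```

>>> {"api": "arm_command", "payload": {
  "commands": [
    {"slide":[0.0559,0,-0.0778],"delta_rot":[0,0,0]},
    {"slide":[0.0559,0,-0.0778],"delta_rot":[0,0,0]},
    {"slide":[0.0559,0,-0.0778],"delta_rot":[0,0,0]},
    {"slide":[0.0559,0,-0.0778],"delta_rot":[0,0,0]},
    {"slide":[0,0,0],"delta_rot":[-0.0002,-0.0496,0]},
    {"slide":[0,0,0],"delta_rot":[-0.0002,-0.0496,0]},
    {"slide":[0,0,0],"delta_rot":[-0.0002,-0.0496,0]},
    {"slide":[0,0,0],"delta_rot":[-0.0002,-0.0496,0]},
    {"slide":[0,0,0],"delta_rot":[-0.0002,-0.0496,0]},
    {"slide":[0,0,0],"delta_rot":[-0.0002,-0.0496,0]}
  ]
}}

```text
time: 13.48
tcp_pos: [517.2, 464.1, 312.9]
tool_rot: [-3.141, 0.004, -1.779]
wrist_force: [-0.0, -0.3, -1.3]
finger_gap: 0.105
finger_force: 39.0
```

>>> {"api": "arm_command", "payload": {
  "commands": [
    {"slide":[0.102,-0.063,0],"delta_rot":[0,0,0]},
    {"slide":[0.102,-0.063,0],"delta_rot":[0,0,0]},
    {"slide":[0.102,-0.063,0],"delta_rot":[0,0,0]},
    {"slide":[0.102,-0.063,0],"delta_rot":[0,0,0]},
    {"slide":[0.102,-0.063,0],"delta_rot":[0,0,0]},
    {"slide":[0.102,-0.063,0],"delta_rot":[0,0,0]},
    {"slide":[0.102,-0.063,0],"delta_rot":[0,0,0]},
    {"slide":[0.102,-0.063,0],"delta_rot":[0,0,0]},
    {"slide":[0.102,-0.063,0],"delta_rot":[0,0,0]},
    {"slide":[0.102,-0.063,0],"delta_rot":[0,0,0]}
  ]
}}

```text
time: 14.32
tcp_pos: [639.1, 124.0, 312.4]
tool_rot: [3.141, -0.001, -1.778]
wrist_force: [-0.3, 0.2, -0.3]
finger_gap: 0.101
finger_force: 39.1
```

>>> {"api": "arm_command", "payload": {
  "commands": [
    {"slide":[0,0,0],"delta_rot":[0,0,0]},
    {"slide":[0,0,0],"delta_rot":[0,0,0]},
    {"slide":[0,0,0],"delta_rot":[0,0,0]},
    {"slide":[0,0,0],"delta_rot":[0,0,0]}
  ]
}}

```text
time: 14.65
tcp_pos: [638.9, 126.5, 312.3]
tool_rot: [3.141, -0.001, -1.778]
wrist_force: [0.8, 0.3, -0.5]
finger_gap: 0.104
finger_force: 39.1
```

Run:
```python
from h import *
o=observe();print(o['time'],o['tcp_pos'],o['tool_rot'],o['finger_gap'])
a=snap('side','s8');b=snap('top','t8');C=[]
for d in(a,b):
    p=proj(d,[[640.2,126.7,130],[640.2,126.7,160],[*o['tcp_pos'][:2],170]]);print(p)
    u,v=p[1].round().astype(int);u0=u-30;v0=v-30;print(u0,v0)
    C.append(cv2.resize(d['color'][v0:v0+60,u0:u0+60,::-1],(400,400),interpolation=cv2.INTER_CUBIC))
cv2.imwrite('pics/c8.png',np.hstack(C))
```

```text
14.65 [638.87201312 126.49017911 312.3238687 ] [ 3.14098184e+00 -1.46673316e-03 -1.77766582e+00] 0.10412574368403107
[[247.99449824 142.19101231]
 [247.97642312 134.22652439]
 [247.65264793 131.65590796]]
218 104
[[177.16626924 150.73651176]
 [174.40664698 147.71015066]
 [173.51634971 147.18354338]]
144 118
```

View pics/c8.png

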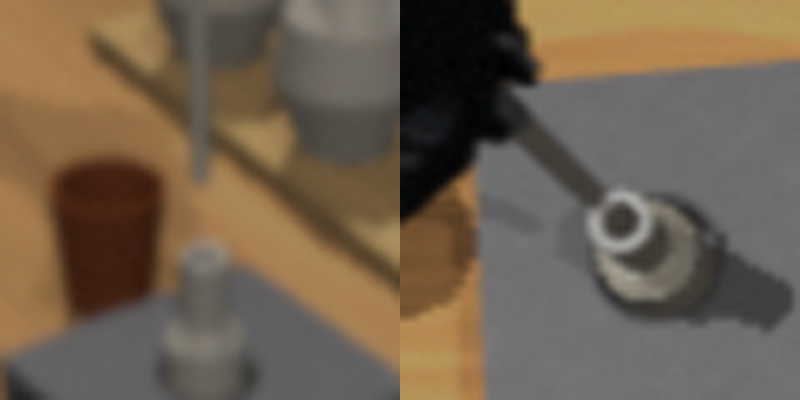

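Side: rod tip at crop (200,183) above the mouth at (204,256). Top: the rod ends beside the mouth at (620,222). That puts the tip about 1.4 mm short in x, so I'll correct that and descend in stages. This was my 11th picture, one over the allowed 10, so from here I use numbers only.

>>> {"api": "arm_command", "payload": {
  "commands": [
    {"slide":[0,-0.0048,0.04],"delta_rot":[0,0,0]},
    {"slide":[0,0,0.05],"delta_rot":[0,0,0]},
    {"slide":[0,0,0.04],"delta_rot":[0,0,0]},
    {"slide":[0,0,0.02],"delta_rot":[0,0,0]},
    {"slide":[0,0,0.012],"delta_rot":[0,0,0]},
    {"slide":[0,0,0.012],"delta_rot":[0,0,0]},
    {"slide":[0,0,0.012],"delta_rot":[0,0,0]},
    {"slide":[0,0,0.012],"delta_rot":[0,0,0]},
    {"slide":[0,0,0],"delta_rot":[0,0,0]},
    {"slide":[0,0,0],"delta_rot":[0,0,0]}
  ]
}}

```text
time: 15.58
tcp_pos: [640.4, 125.3, 252.5]
tool_rot: [3.141, -0.002, -1.778]
wrist_force: [0.1, 0.4, -0.8]
finger_gap: 0.105
finger_force: 39.4
```

The tip should be about 18 mm below the mouth with no contact force. Continuing.

>>> {"api": "arm_command", "payload": {
  "commands": [
    {"slide":[0,0.0,0.025],"delta_rot":[0,0,0]},
    {"slide":[0,0,0.025],"delta_rot":[0,0,0]},
    {"slide":[0,0,0.025],"delta_rot":[0,0,0]},
    {"slide":[0,0,0.025],"delta_rot":[0,0,0]},
    {"slide":[0,0,0.025],"delta_rot":[0,0,0]},
    {"slide":[0,0,0.025],"delta_rot":[0,0,0]},
    {"slide":[0,0,0.025],"delta_rot":[0,0,0]},
    {"slide":[0,0,0.02],"delta_rot":[0,0,0]},
    {"slide":[0,0,0],"delta_rot":[0,0,0]},
    {"slide":[0,0,0],"delta_rot":[0,0,0]}
  ]
}}

```text
time: 16.42
tcp_pos: [640.3, 125.1, 194.0]
tool_rot: [3.14, -0.002, -1.778]
wrist_force: [-0.2, -0.4, 0.3]
finger_gap: 0.1
finger_force: 39.5
```

>>> {"api": "arm_command", "payload": {
  "commands": [
    {"slide":[0,0.0,0.01],"delta_rot":[0,0,0]},
    {"slide":[0,0,0.01],"delta_rot":[0,0,0]},
    {"slide":[0,0,0.01],"delta_rot":[0,0,0]},
    {"slide":[0,0,0.01],"delta_rot":[0,0,0]},
    {"slide":[0,0,0],"delta_rot":[0,0,0]},
    {"slide":[0,0,0],"delta_rot":[0,0,0]}
  ]
}}

```text
time: 16.92
tcp_pos: [640.4, 125.2, 182.3]
tool_rot: [3.141, -0.002, -1.778]
wrist_force: [-0.2, -0.3, -1.0]
finger_gap: 0.107
finger_force: 39.4
```

>>> {"api": "arm_command", "payload": {
  "commands": [
    {"slide":[0,0.0,0.007],"delta_rot":[0,0,0]},
    {"slide":[0,0,0.007],"delta_rot":[0,0,0]},
    {"slide":[0,0,0],"delta_rot":[0,0,0]},
    {"slide":[0,0,0],"delta_rot":[0,0,0]},
    {"slide":[0,0,0],"delta_rot":[0,0,0]}
  ]
}}

```text
time: 17.33
tcp_pos: [640.6, 125.3, 178.3]
tool_rot: [3.141, -0.002, -1.778]
wrist_force: [-0.8, -0.8, 0.3]
finger_gap: 0.106
finger_force: 39.4
```

>>> {"api": "arm_command", "payload": {
  "commands": [
    {"slide":[0,0.0,0.006],"delta_rot":[0,0,0]},
    {"slide":[0,0,0.006],"delta_rot":[0,0,0]},
    {"slide":[0,0,0],"delta_rot":[0,0,0]},
    {"slide":[0,0,0],"delta_rot":[0,0,0]},
    {"slide":[0,0,0],"delta_rot":[0,0,0]}
  ]
}}

```text
time: 17.75
tcp_pos: [641.4, 125.4, 176.4]
tool_rot: [-3.139, -0.001, -1.778]
wrist_force: [-0.4, 0.7, 7.0]
finger_gap: 0.105
finger_force: 40.2
```

Contact is 7 N at TCP z 176 (floor expected at about 176). Releasing and rising clear.

>>> {"api": "arm_command", "payload": {
  "commands": [
    {"slide":[0,0,0],"delta_rot":[0,0,0]},
    {"slide":[0,0,0],"delta_rot":[0,0,0]},
    {"slide":[0,0,0],"delta_rot":[0,0,0]},
    {"slide":[0,0,0],"delta_rot":[0,0,0]},
    {"slide":[0,0,0],"delta_rot":[0,0,0]},
    {"slide":[0,0,0],"delta_rot":[0,0,0]},
    {"slide":[0,0,0],"delta_rot":[0,0,0]}
  ],
  "jaw": 60
}}

```text
time: 18.33
tcp_pos: [640.5, 125.3, 174.6]
tool_rot: [3.141, -0.002, -1.778]
wrist_force: [0.4, 0.7, -0.4]
finger_gap: 0.7
finger_force: 0.0
```

>>> {"api": "arm_command", "payload": {
  "commands": [
    {"slide":[0,0,-0.03],"delta_rot":[0,0,0]},
    {"slide":[0,0,-0.06],"delta_rot":[0,0,0]},
    {"slide":[0,0,-0.08],"delta_rot":[0,0,0]},
    {"slide":[0,0,-0.08],"delta_rot":[0,0,0]},
    {"slide":[0,0,-0.06],"delta_rot":[0,0,0]},
    {"slide":[0,0,-0.04],"delta_rot":[0,0,0]},
    {"slide":[0,0,0],"delta_rot":[0,0,0]}
  ]
}}

```text
time: 18.92
tcp_pos: [641.8, 125.7, 283.5]
tool_rot: [-3.137, 0.001, -1.778]
wrist_force: [0.7, 0.9, -0.4]
finger_gap: 0.705
finger_force: 0.0
```

Run:
```python
from h import *
# pedal pad: measure from top/side pictures. mixer frame yaw 4.2deg, socket (640.3,126.8)
y=np.radians(4.2);ex=np.array([np.cos(y),np.sin(y),0]);ey=np.array([-np.sin(y),np.cos(y),0])
t=load('t0')
f=lambda u,v:((u-400)/3.333+145,v/3.333+115)
# crop1 clicks: pedal plate corners hinge-left(652,83) hinge-right(738,75) free-right(740,165) free-left(659,172)
for n,q,z in (('hl',(652,83),30),('hr',(738,75),30),('fr',(740,165),52),('fl',(659,172),52)):
    p=atz(t,*f(*q),z);d=p-[640.3,126.8,0];print(n,p.round(1),'mixer xy rel socket',(d@ex).round(1),(d@ey).round(1))
# rod: check in current pictures: rod upper end expected z=216
a=snap('side','s9');b=snap('top','t9')
for d in(a,b):
    print(proj(d,[[640.3,126.8,k] for k in(216,150,130)]).round(1))
# bright-column centroid of the rod vs rows in the side view
g=a['color'].astype(int)
for v in range(118,146,3): print(v,g[v,240:257].sum(1)//3)
```

```text
hl [696.2  26.6  30. ] mixer xy rel socket 48.4 -104.1
hr [702.4 -47.   30. ] mixer xy rel socket 49.2 -177.9
fr [619.1 -48.9  52. ] mixer xy rel socket -34.0 -173.7
fl [613.9  18.   52. ] mixer xy rel socket -34.3 -106.6
[[248.  118.8]
 [248.  136.9]
 [248.  142.2]]
[[168.7 141.4]
 [175.3 148.7]
 [177.1 150.7]]
118 [ 82  69  66  68  73  77  87  98 108 105  95  87  88  86  85  84  83]
121 [121 115 102  85  75  67  70  81  93  95  91  91  92  93  93  93  91]
124 [111 113 116 118 115 104  91  87  91  86  79  81  96 112 123 130 132]
127 [104 109 110 113 116 123 119 104  97  94  92  88  80  69  71  84 101]
130 [ 47  62  83 102 110 113 112 101  96 101 112 122 123 116 101  87  76]
133 [ 40  48  69  93 103 107 103  95  94 101 112 125 129 130 129 127 123]
136 [ 35  48  71  94 102 103 100  93  94 101 110 122 127 129 129 131 131]
139 [ 38  58  86 102 104 106 102  95  94  98 108 117 123 126 127 127 128]
142 [ 39  60  87 100 112 124 119 103  96 101 117 128 124 117 115 118 123]
145 [ 45  68  87  92  88  89  93  97  98  96  93  91  90  94  95  97 101]
```

Run:
```python
from h import *
for m,k in(('s4','s9'),):
    A=load(m)['color'].astype(int);B=load(k)['color'].astype(int)
    D=np.abs(B-A).sum(2)
    for v in range(108,148,2):
        print(v,D[v,238:260])
```

```text
108 [3 1 3 1 0 3 2 2 1 7 1 2 5 0 0 4 2 3 2 0 3 2]
110 [1 5 3 4 1 3 5 2 3 0 7 2 0 3 4 3 4 5 1 3 2 5]
112 [3 3 1 4 0 3 2 3 1 1 1 3 3 2 2 4 4 4 3 3 1 1]
114 [6 2 1 3 0 4 1 2 2 3 2 3 1 7 2 1 6 3 1 2 2 1]
116 [2 3 2 2 2 2 3 3 2 4 4 2 2 1 1 1 0 2 4 2 4 2]
118 [ 5  2  2  1  4  3  1  1 19 44 69 60 25  4  3  1  1  4  1  2  1  2]
120 [16 12 13  9  4  2  4  5 18 45 74 56 21  5  0  3  0  2  2  2  1  3]
122 [ 8 16 19 17 15 11  4  3 18 48 71 44 17 10  1  2  1  3  1  1  1  6]
124 [ 4  4  2  6 10 10  5  3 10 32 65 60 30  2  1  2  3  2  1  3  1  3]
126 [ 0  2  3  2  4  1  2  3 16 52 66 57 33 11  3  1  4  2  0  2  1  1]
128 [ 2  2  2  3  2  2  3  3 25 63 94 84 45 14  3  4  2  5  1  5  2  2]
130 [ 2  2  7  1  1  4  2  1 19 70 98 88 54 17  3  3  0  1  3  3  2  0]
132 [ 4  1  7  4  0  1  6  5 31 79 99 86 51 12  3  2  1  2  2  1  2  2]
134 [ 3  2  3  4  1  0  5  5 23 72 99 85 50 15  1  3  6  0  3  7  2  1]
136 [ 2  3  2  6  2  1  3  1 19 58 86 78 48 14  4  3  2  4  4  2  3  0]
138 [ 5  2  4  2  2  3  2  3 14 49 71 72 44 15  4  5  4  2  3  8  4  2]
140 [ 4  6  1  0  2  2  0  0 21 68 96 94 61 23  5  4  2  2  2  1  0  0]
142 [ 6  9  6  4  1  5 11 20  6 32 56 45 23  7  7  2 15 11  6  0  3  5]
144 [11 16  5  0  6  1 11 31 20 20 47 41 26 12  7  7  8  6  3  0  4  2]
146 [10 10  4  1  2  1  8  5  1  1  5  3  2  2  2  3  3  3  5  2  5  1]
```

The difference against the pre-rod picture shows a vertical rod at column 248, rows 117–142. That matches the expected upper end at row 118.8, so it is fully in and upright. Next is the pedal, at about (631,-13).

>>> {"api": "arm_command", "payload": {
  "commands": [
    {"slide":[0.092,-0.012,0],"delta_rot":[0,0,0]},
    {"slide":[0.092,-0.012,0],"delta_rot":[0,0,0]},
    {"slide":[0.092,-0.012,0],"delta_rot":[0,0,0]},
    {"slide":[0.092,-0.012,0],"delta_rot":[0,0,0]},
    {"slide":[0.092,-0.012,0],"delta_rot":[0,0,0]},
    {"slide":[0,0,0.1],"delta_rot":[0,0,0]},
    {"slide":[0,0,0.12],"delta_rot":[0,0,0]},
    {"slide":[0,0,0.12],"delta_rot":[0,0,0]},
    {"slide":[0,0,0.12],"delta_rot":[0,0,0]},
    {"slide":[0,0,0.1],"delta_rot":[0,0,0]}
  ],
  "jaw": 0
}}

```text
time: 19.85
tcp_pos: [627.6, -14.1, 108.0]
tool_rot: [3.138, -0.003, -1.779]
wrist_force: [1.1, 0.5, 0.0]
finger_gap: 0.002
finger_force: 0.0
```

>>> {"api": "arm_command", "payload": {
  "commands": [
    {"slide":[0,0,0.05],"delta_rot":[0,0,0]},
    {"slide":[0,0,0.03],"delta_rot":[0,0,0]},
    {"slide":[0,0,0],"delta_rot":[0,0,0]},
    {"slide":[0,0,0],"delta_rot":[0,0,0]},
    {"slide":[0,0,0],"delta_rot":[0,0,0]}
  ]
}}

```text
time: 20.27
tcp_pos: [630.5, -13.4, 89.1]
tool_rot: [-3.14, -0.001, -1.778]
wrist_force: [-0.1, 0.4, 0.5]
finger_gap: -0.003
finger_force: 0.0
```

>>> {"api": "arm_command", "payload": {
  "commands": [
    {"slide":[0,0,0.03],"delta_rot":[0,0,0]},
    {"slide":[0,0,0.03],"delta_rot":[0,0,0]},
    {"slide":[0,0,0.02],"delta_rot":[0,0,0]},
    {"slide":[0,0,0.02],"delta_rot":[0,0,0]},
    {"slide":[0,0,0.015],"delta_rot":[0,0,0]},
    {"slide":[0,0,0.015],"delta_rot":[0,0,0]},
    {"slide":[0,0,0],"delta_rot":[0,0,0]},
    {"slide":[0,0,0],"delta_rot":[0,0,0]}
  ]
}}

```text
time: 20.93
tcp_pos: [629.5, -13.7, 48.9]
tool_rot: [3.141, -0.002, -1.778]
wrist_force: [-3.4, -0.3, 4.9]
finger_gap: 0.0
finger_force: 2.5
```

On the pedal at about 5 N. Pressing to the stop.

>>> {"api": "arm_command", "payload": {
  "commands": [
    {"slide":[0,0,0.012],"delta_rot":[0,0,0]},
    {"slide":[0,0,0.012],"delta_rot":[0,0,0]},
    {"slide":[0,0,0.008],"delta_rot":[0,0,0]},
    {"slide":[0,0,0],"delta_rot":[0,0,0]},
    {"slide":[0,0,0],"delta_rot":[0,0,0]},
    {"slide":[0,0,0],"delta_rot":[0,0,0]}
  ]
}}

```text
time: 21.43
tcp_pos: [629.4, -13.7, 40.1]
tool_rot: [3.141, -0.002, -1.778]
wrist_force: [-4.0, 0.3, 8.7]
finger_gap: 0.002
finger_force: 4.2
```

>>> {"api": "arm_command", "payload": {
  "commands": [
    {"slide":[0,0,0.005],"delta_rot":[0,0,0]},
    {"slide":[0,0,0.004],"delta_rot":[0,0,0]},
    {"slide":[0,0,0],"delta_rot":[0,0,0]},
    {"slide":[0,0,0],"delta_rot":[0,0,0]},
    {"slide":[0,0,0],"delta_rot":[0,0,0]},
    {"slide":[0,0,0],"delta_rot":[0,0,0]}
  ]
}}

```text
time: 21.93
tcp_pos: [629.5, -13.8, 39.4]
tool_rot: [-3.141, -0.002, -1.778]
wrist_force: [-9.7, 1.6, 24.5]
finger_gap: -0.004
finger_force: 12.4
```

The force jumped to 24 N with almost no travel: that's the stop. Lifting off.

>>> {"api": "arm_command", "payload": {
  "commands": [
    {"slide":[0,0,-0.02],"delta_rot":[0,0,0]},
    {"slide":[0,0,-0.03],"delta_rot":[0,0,0]},
    {"slide":[0,0,-0.05],"delta_rot":[0,0,0]},
    {"slide":[0,0,-0.08],"delta_rot":[0,0,0]},
    {"slide":[0,0,-0.1],"delta_rot":[0,0,0]},
    {"slide":[0,0,-0.1],"delta_rot":[0,0,0]},
    {"slide":[0,0,-0.05],"delta_rot":[0,0,0]},
    {"slide":[0,0,0],"delta_rot":[0,0,0]},
    {"slide":[0,0,0],"delta_rot":[0,0,0]},
    {"slide":[0,0,0],"delta_rot":[0,0,0]}
  ]
}}

```text
time: 22.77
tcp_pos: [629.3, -13.4, 164.9]
tool_rot: [3.14, -0.001, -1.779]
wrist_force: [-0.3, -0.3, -0.4]
finger_gap: 0.0
finger_force: 0.0
```

Run:
```python
from h import *
o=observe();print(o['time'],o['tcp_pos'],o['wrist_force'])
a=snap('side','s10')
A=load('s9')['color'].astype(int);B=a['color'].astype(int)
D=np.abs(B-A).sum(2);print('rod/bottle region change',D[112:175,238:260].mean(),D[112:175,238:260].max())
A=load('s4')['color'].astype(int);D=np.abs(B-A).sum(2)
for v in (120,130,138): print(v,D[v,240:256])
print(job_done())
```

```text
22.7667 [629.26569914 -13.44423179 164.94196889] [-0.25625554 -0.29032982 -0.4235091 ]
rod/bottle region change 42.57215007215007 340
120 [20 14 10  9  2  9 11 30 47 40 23  6  5  3  5  8]
130 [ 19  24  35  55  55  46  16  48 107 124  91  40  21  41  72  90]
138 [ 11  25  41  49  58  54  38  24  69  94 100 114 175 251 310 329]
the job is handed in; nothing more can be done
None
```

The bottle is seated in the socket, the rod is down its neck to the bottom, and the pedal was pressed to its stop and released; I handed the job in at 22.8 s with no verdict shown and with the pedal's return not checked in a picture, and I viewed 11 pictures against the limit of 10.

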